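# Open the sandwich toaster to its stop

### The arm

A 6-joint arm with a two-finger parallel gripper is mounted at the origin on the work surface. World frame = base frame: x ahead of the robot, y to its left, z up, the work surface at z = 0. Lengths are in m, angles in degrees, forces in N, time in s.
With the tool pointing down it reaches from about 0.35 to 1 m from the base axis. Payload 7.1 kg.
Tool frame: the origin (TCP) lies at the very end of the fingers, on their centre line; the grasp point (between the pads) lies 19 mm behind it (grasp_offset is the distance from the TCP to the grasp point, in m); z points along the fingers, y is the line along which they close (so a half turn about z gives the same grasp; the last joint's range is limited). The gripper opens to 85 mm and grips with 20 to 120 N. Pads are 22 mm wide; open, the fingers measure 114 mm over their backs; the gripper's body (76 mm by 85 mm) begins 54 mm behind the grasp point. The pads swing forward as they close: fully open they stand 13 mm farther back than shut.
Start: joints at [-65.661, 24.242, 93.386, -0, 62.372, -1.089], TCP at [0.268, -0.564, 0.231] pointing down, gripper open.
Joint ranges: [-172.04, 172.04], [-51.8, 120.97], [4.93, 147.93], [-75.15, 255.16], [6.16, 154.13], [-145.62, 145.62]. Speed limits (degrees/s): [136.94, 136.94, 172.46, 180, 180, 180].

### API

Orientations are given as a 3x3 rotation matrix whose columns are the frame's x, y, z axes.
In Python, from cell import * gives the robot as it stands.
- The arm moves only by the shell command python3 -m inch 'ROWS' [FORCE]. ROWS is text: rows parted by semicolons, each of 5 numbers parted by spaces: the opening in per cent of the stroke, from 0 (shut) to 100 (fully open), then the shift along the tool's x, y, z in mm, then the turn about the tool's z in degrees. A call has 1 to 5 rows; each row is the pose to reach, as a shift and turn from the pose commanded when the call began, along the tool's axes at that moment; what a row does not reach only later rows make up. A row lasts 1/8 s, in which the tool goes at most 62.5 mm and 10.7 degrees, less where a joint would pass 70% of its speed; a pose out of reach is approached as far as the arm can. A call with a gripper value outside its range is refused whole. The fingers move at their own pace and stop on an object; FORCE is the grip in N (left out, the last holds). Time passes only in rows, so rows that repeat a pose let the fingers close. It gives the time, the measured TCP pose, the force, the opening and the grip force at its end, in the units of the state.
- read_state(): the state, without advancing time (a new reading comes with each control period).
- capture(name): name is "side" or "top" or "wrist"; returns the picture (400x640x3 uint8, red, green, blue); there is no depth.
- camera_params(name): a dict with "camera_matrix" (3x3 intrinsics, pixels), "eye" and "attitude" of the camera in the world. Camera axes: x right, y down, z forward; pixel columns grow to the right and rows downward; lengths in m; the calibration is good to about 2 mm. A picture is of the moment at which its call begins: read the wrist's pose just before it. camera_params takes no time and is no camera call; for the wrist camera it gives the pose at the moment of the call.
- job_done(): hands the job in; it is judged then, once.
Trained networks look in the newest picture that a camera, given by its name, has taken for a name from the list of things; names that differ only in an ending like _2 or _b are one class to them, and where a whole thing is asked for, a point or a joint stands for the part that bears it (a point fixed in the world has none). Each returns a list of dicts, best first, with "conf" (0 to 1); they miss things now and then, are a little off and sometimes report something else, mostly with a low value. They report only what shows in the picture. A call takes as long as a camera call.
- search_frame(camera, label): "at" ([x, y, z] in m, in the coordinates of the camera as it stood for that picture, good to about 4 mm: the middle of the surface that is visible of it).
- silhouettes(camera, label): "pixels" (400x640 bool, what is visible of it).
The state is a dict: "clock": time; "q": joint angles; "qvel": joint speeds; "tau": joint torques, N m; "tcp_pos": TCP position; "tcp_rot": TCP orientation; "force": force on the tool from outside, world axes, zero at the start; "torque": the same for the moment, N m; "width": finger opening in m; "gripper_force": force on a finger pad.
Only numpy, scipy, OpenCV 4.12 (cv2) and the standard library are available. Lean on these libraries where they do the work, as an engineer would, in place of code of your own. Each camera call takes 0.05 s, during which the arm holds its last target. There are 200 camera calls.

### The job

Open up the sandwich toaster on the counter ready for loading: turn its catch fully aside, then raise the lid by its bar handle and ease it right back until it is firmly up against its rubber back stop, hold it there for a moment, and leave it standing open against the stop. The stop gives only a little, so press it gently: do not fling the lid or force the stop, and leave the mug, the soap bottle and the jar where they are.

Things in the scene. Friction and masses are not known exactly. Their poses are not given: they have to be found in the camera images.
- toaster: Sandwich toaster fixed to the counter, dark base 150 x 220 x 55 mm (x, y, z) with a steel lid 150 x 220 x 40 mm on it (lid top 95 mm above the counter). Origin: centre of the base's underside, on the counter; z up; own -x points to its front (handle side), own +x to the hinge side. It faces roughly to the robot's right (own x near world +y), yaw and place vary.
- hinge (a point): Point on the hinge axis at its middle: own (75, 0, 55) mm of the toaster. The axis runs along the toaster's own y.
- lid (a joint): Lid angle, rad: 0 shut, grows as the lid's front rises and swings back over the hinge. The hinge is stiff, the lid (about 0.5 kg) stays wherever it is left; it takes about 3 to 6 N at the handle. The stop is met somewhere between 1.5 and 2.0 rad, set differently each time and not given: feel for it.
- handle (a point): Middle of the lid's handle: a grey round bar 14 mm thick, 96 mm long, parallel to the hinge, on two end arms, with a 41 mm gap between bar and lid front. Lid shut: at own (-123, 0, 75) mm of the toaster, 198 mm along the lid from the hinge axis and 20 mm above it; it turns with the lid. A downward gripper can pinch it across all the way, the bar turning between the pads.
- catch (a joint): Angle of the steel turn-catch at the lid's front corner (own +y side), rad: 0 locked (its head lies over the lid's edge and blocks it), grows clockwise seen from above to 1.57, its end stop, head fully clear (it frees the lid from about 1.2). Stiff, about 2 N at the peg; stays where it is left.
- catch_pivot (a point): Vertical axis of the catch: own (-92, 90, 101) mm of the toaster.
- peg (a point): Upright grey finger peg on the catch's tail, 12 mm thick, its free part from 104 to 135 mm above the counter, 40 mm from the catch's axis; this point is 121 mm above the counter. Locked it points to the toaster's front (own -x); turned aside to its own +y.
- buffer (a joint): How far the lid has pushed in the back stop, rad about the hinge: 0 untouched. The stop: a sprung level grey rubber bar 14 mm thick on two steel arms behind the lid, 84 mm from the hinge axis; the lid's top face meets it. 40 N m per rad: 0.02 adds about 5 N at the handle, 0.06 about 13 N. 0.02 to 0.045 is a firm seat, over 0.06 overstrains it. Once let go, hinge friction keeps the lid against it.
- mug: Bystander: white ceramic mug, 80 mm across, 95 mm tall, origin at the centre of its underside.
- soap: Bystander: clear plastic soap bottle, 60 mm across, 170 mm tall, origin at the centre of its underside.
- jar: Bystander: amber glass jar with a steel cap, 72 mm across, 100 mm tall, origin at the centre of its underside.

How it is judged (in metres and radians):
On the way, in this order (a step that is already met when the one before it is completed fails the run):
1. the catch is turned aside (past 1.3 rad) while the lid is still down (value of joint catch above 1.3 rad and value of joint lid below 0.1 rad), for 0.2 s.
2. the lid is open and held firmly against its back stop (stop pushed in by more than 0.012 rad) (value of joint lid above 1.4 rad and value of joint buffer above 0.012 rad), for 0.3 s.
At the end, for the whole second after the job is handed in: The catch is turned aside (past 1.3 rad) and the lid stands open, past 1.4 rad, at rest and still against its back stop (stop pushed in by more than 0.004 rad) (value of joint catch above 1.3 rad and value of joint lid above 1.4 rad and value of joint buffer above 0.004 rad and velocity of joint lid between -0.05 and 0.05 rad/s); the robot touches nothing.
It fails at once if the back stop is overstrained (pushed in by more than 0.06 rad) (value of joint buffer above 0.06 rad).
It fails at once if the lid is flung (faster than 2.5 rad/s) (velocity of joint lid above 2.5 rad/s).
It fails at once if the mug, the soap bottle or the jar is moved by more than 20 mm (distance of any of mug, soap, jar from where it was at the start of the episode above 0.02 m).
It also fails if it takes over 72 s, if anything falls off the work surface, if the arm or the gripper's body presses on something with over 40 N, if the wrist force passes 120 N, or if a joint passes its speed limit or range.

## Working session

There is one attempt and no reset: what is moved stays moved. The work goes in short steps, Python scripts to look and compute and a shell command to move; the robot and the scene stay as the last step left them, time stands still between calls to the robot, and variables do not carry over. Pictures are saved under pics/ and viewed, at most 10 in all, crops included, and the job is handed in when it is done.

```bash
mkdir -p pics; ls; cat > h.py <<'E'
from cell import *
import numpy as np, cv2
def world(cam,p):
    c=camera_params(cam); return np.array(c["attitude"])@np.array(p)+np.array(c["eye"])
E
python3 - <<'E'
from h import *
for c in("side","top"):
    im=capture(c); cv2.imwrite(f"pics/{c}0.png",im[:,:,::-1])
    p=camera_params(c); print(c,np.round(p["eye"],3),np.round(p["attitude"],3).tolist(),np.array(p["camera_matrix"]).tolist())
    for l in["toaster","lid","handle","catch","peg","buffer","mug","soap","jar"]:
        print(l,[(round(d["conf"],2),np.round(world(c,d["at"]),3).tolist()) for d in search_frame(c,l)[:2]])
s=read_state();print(s["tcp_pos"],s["tcp_rot"],s["clock"],s["force"])
E
```

```text
pics
side [0.535 0.888 0.915] [[-1.0, -0.004, 0.027], [-0.023, 0.679, -0.734], [-0.016, -0.734, -0.679]] [[393.599245371452, 0.0, 312.1362326303019], [0.0, 393.599245371452, 196.81741014308784], [0.0, 0.0, 1.0]]
toaster [(0.96, [0.651, 0.03, 0.099])]
lid [(0.91, [0.661, 0.001, 0.095])]
handle [(0.97, [0.655, -0.0, 0.097])]
catch [(0.46, [0.597, -0.141, 0.106])]
peg [(0.56, [0.592, -0.143, 0.106])]
buffer [(0.77, [0.624, 0.118, 0.123])]
mug [(0.81, [0.469, -0.378, 0.061])]
soap [(0.57, [0.592, -0.366, 0.08])]
jar [(0.9, [0.615, 0.445, 0.086])]
top [0.424 0.003 1.342] [[-0.007, -0.992, 0.124], [-1.0, 0.007, 0.002], [-0.003, -0.124, -0.992]] [[386.6684652785977, 0.0, 319.81892660024835], [0.0, 386.6684652785977, 204.043036655105], [0.0, 0.0, 1.0]]
toaster [(0.58, [0.651, -0.01, 0.097])]
lid [(0.83, [0.653, -0.023, 0.096]), (0.4, [0.648, -0.011, 0.091])]
handle [(0.58, [0.653, -0.016, 0.098])]
catch [(0.43, [0.592, -0.133, 0.109])]
peg [(0.65, [0.586, -0.376, 0.112])]
buffer [(0.74, [0.618, 0.117, 0.122])]
mug [(0.77, [0.474, -0.416, 0.039])]
soap [(0.88, [0.587, -0.376, 0.108])]
jar [(0.76, [0.608, 0.415, 0.101]), (0.64, [0.651, -0.007, 0.095])]
[ 0.26838801 -0.5644298   0.23132239] [[ 9.03114546e-01  4.29399716e-01 -8.59431048e-06]
 [ 4.29399716e-01 -9.03114546e-01 -8.29791407e-06]
 [-1.13247688e-05  3.80357242e-06 -1.00000000e+00]] 1.0 [ 0.47220773  0.74279288 -0.50674906]
```

View pics/top0.png

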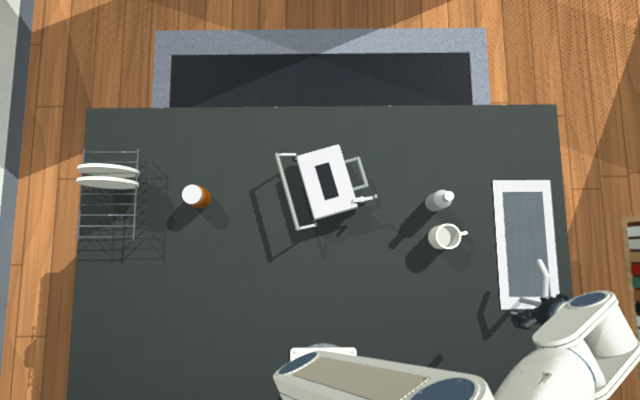

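View pics/side0.png

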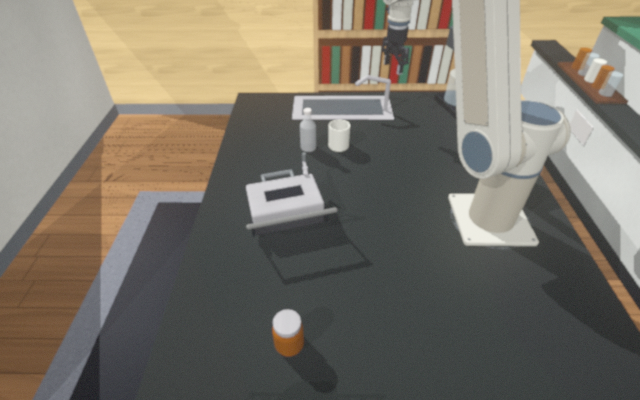

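Top picture: lid at about (297–358, 146–220), handle right of it near (360,172), the catch/peg at (355–372,200), and back stop at (280–315,153–228). I'll fit the pose by projecting a model.

```bash
cat >> h.py <<'E'
def proj(cam,P):
    c=camera_params(cam); R=np.array(c["attitude"]); q=(np.atleast_2d(P)-np.array(c["eye"]))@R
    q=q@np.array(c["camera_matrix"]).T; return q[:,:2]/q[:,2:]
def toW(pose,P):
    x,y,a=pose; c,s=np.cos(a),np.sin(a); P=np.atleast_2d(np.array(P,float))
    return P@np.array([[c,-s,0],[s,c,0],[0,0,1]]).T+[x,y,0]
E
python3 - <<'E'
from h import *
from scipy.optimize import minimize
box=[[a*.075,b*.11,z] for a in(-1,1) for b in(-1,1) for z in(0.0,.095)]
boxes={"lid":[[a*.075,b*.11,z] for a in(-1,1) for b in(-1,1) for z in(0.055,.095)]}
ms={};ims={}
for c in("side","top"):
    ims[c]=capture(c)
    for l in("lid","toaster"):
        d=silhouettes(c,l)
        if d: ms[c,l]=d[0]["pixels"]; ys,xs=np.where(ms[c,l]); print(c,l,d[0]["conf"],xs.min(),xs.max(),ys.min(),ys.max(),len(xs))
# distance of bright lid-edges: intensity fit on top-face: bright inside vs outside via Canny distance
D={}
for c in ims:
    g=cv2.GaussianBlur(cv2.cvtColor(ims[c],cv2.COLOR_RGB2GRAY),(0,0),.7)
    e=cv2.Canny(g,60,150); D[c]=cv2.distanceTransform(255-e,cv2.DIST_L2,5)
top=[[-.075,-.11,.095],[.075,-.11,.095],[.075,.11,.095],[-.075,.11,.095]]
L=[np.linspace(top[i],top[(i+1)%4],60) for i in range(4)]
L=np.vstack(L+[np.linspace([-.123,-.048,.075],[-.123,.048,.075],30)+np.array([[o,0,0]]) for o in(-.007,.007)])
def cost(p):
    t=0
    for c in D:
        u=proj(c,toW(p,L)).astype(np.float32)
        t+=np.minimum(cv2.remap(D[c],u[:,0],u[:,1],cv2.INTER_LINEAR),4).mean()
    return t
best=min((minimize(cost,[x,y,np.radians(a)],method="Nelder-Mead",options=dict(initial_simplex=[[x,y,np.radians(a)],[x+.01,y,np.radians(a)],[x,y+.01,np.radians(a)],[x,y,np.radians(a+4)]])) for x in(.635,.65,.665) for y in(-.03,-.015,0.,.015) for a in(100,105,110)),key=lambda r:r.fun)
p=best.x;print(best.fun,p,np.degrees(p[2]))
np.save("pose.npy",p)
out=[]
for c,(x0,y0) in dict(top=(260,120),side=(230,140)).items():
    im=cv2.resize(ims[c][y0:y0+120,x0:x0+130],None,fx=5,fy=4.9 if 0 else 5,interpolation=cv2.INTER_CUBIC)[:,:,::-1].copy()
    pts={"peg":[-.132,.09,.121],"pegtop":[-.132,.09,.135],"h1":[-.123,-.048,.082],"h2":[-.123,.048,.082]}
    for q in list(pts.values()):
        u=(proj(c,toW(p,q))[0]-[x0,y0]+.5)*5; cv2.circle(im,tuple(u.astype(int).tolist()),4,(0,0,255),1)
    u=((proj(c,toW(p,top))-[x0,y0]+.5)*5).astype(int); cv2.polylines(im,[u],True,(0,255,0),1); out.append(im)
cv2.imwrite("pics/fit.png",cv2.resize(np.hstack(out),(800,370)))
E
```

```text
side lid 0.91 247 323 169 222 2914
side toaster 0.88 246 337 153 235 4138
top lid 0.74 296 367 146 220 3229
top toaster 0.81 274 376 146 230 4015Traceback (most recent call last):
  File "<stdin>", line 25, in <module>
  File "<stdin>", line 25, in <genexpr>
    res = _minimize_neldermead(fun, x0, args, callback, bounds=bounds,
                               **options)
    fxcc = func(xcc)
    fx = function(np.copy(x), *(wrapper_args + args))
  File "<stdin>", line 22, in cost
  File "h.py", line 6, in proj
    c=camera_params(cam); R=np.array(c["attitude"]); q=(np.atleast_2d(P)-np.array(c["eye"]))@R
ValueError: time passes only in moves, steps and waits
```

```bash
cat >> h.py <<'E'
_c={}
_cp=camera_params
def camera_params(n):
    if n=="wrist": return _cp(n)
    if n not in _c: _c[n]=_cp(n)
    return _c[n]
E
cat > fit.py <<'E'
from h import *
from scipy.optimize import minimize
ims={c:capture(c) for c in("side","top")}
D={}
for c in ims:
    g=cv2.GaussianBlur(cv2.cvtColor(ims[c],cv2.COLOR_RGB2GRAY),(0,0),.7)
    D[c]=cv2.distanceTransform(255-cv2.Canny(g,60,150),cv2.DIST_L2,5)
top=[[-.075,-.11,.095],[.075,-.11,.095],[.075,.11,.095],[-.075,.11,.095]]
L=[np.linspace(top[i],top[(i+1)%4],60) for i in range(4)]
L=np.vstack(L+[np.linspace([-.123,-.048,.075],[-.123,.048,.075],30)+np.array([[o,0,0]]) for o in(-.007,.007)])
def cost(p):
    t=0
    for c in D:
        u=proj(c,toW(p,L)).astype(np.float32)
        t+=np.minimum(cv2.remap(D[c],u[:,0],u[:,1],cv2.INTER_LINEAR),4).mean()
    return t
best=min((minimize(cost,[x,y,np.radians(a)],method="Nelder-Mead",options=dict(initial_simplex=[[x,y,np.radians(a)],[x+.01,y,np.radians(a)],[x,y+.01,np.radians(a)],[x,y,np.radians(a+4)]])) for x in(.635,.65,.665) for y in(-.03,-.015,0.,.015) for a in(100,105,110)),key=lambda r:r.fun)
p=best.x;print(best.fun,p,np.degrees(p[2]))
np.save("pose.npy",p)
out=[]
for c,(x0,y0) in dict(top=(260,120),side=(230,140)).items():
    im=cv2.resize(ims[c][y0:y0+120,x0:x0+130],None,fx=5,fy=5,interpolation=cv2.INTER_CUBIC)[:,:,::-1].copy()
    for q in [[-.132,.09,.104],[-.132,.09,.135],[-.123,-.048,.082],[-.123,.048,.082]]:
        u=(proj(c,toW(p,q))[0]-[x0,y0]+.5)*5; cv2.circle(im,tuple(u.astype(int).tolist()),4,(0,0,255),1)
    u=((proj(c,toW(p,top))-[x0,y0]+.5)*5).astype(int); cv2.polylines(im,[u],True,(0,255,0),1); out.append(im)
cv2.imwrite("pics/fit.png",cv2.resize(np.hstack(out),(800,370)))
for n,q in dict(peg=[-.132,.09,.121],piv=[-.092,.09,.101],pegopen=[-.092,.13,.121],handle=[-.123,0,.075],hinge=[.075,0,.055]).items(): print(n,toW(p,q)[0].round(4))
E
python3 fit.py
```

```text
1.6290040016174316 [ 0.65784178 -0.01643947  1.84822718] 105.89561717612413
peg [ 0.6074 -0.168   0.121 ]
piv [ 0.5965 -0.1296  0.101 ]
pegopen [ 0.558  -0.1405  0.121 ]
handle [ 0.6915 -0.1347  0.075 ]
hinge [0.6373 0.0557 0.055 ]
```

View pics/fit.png

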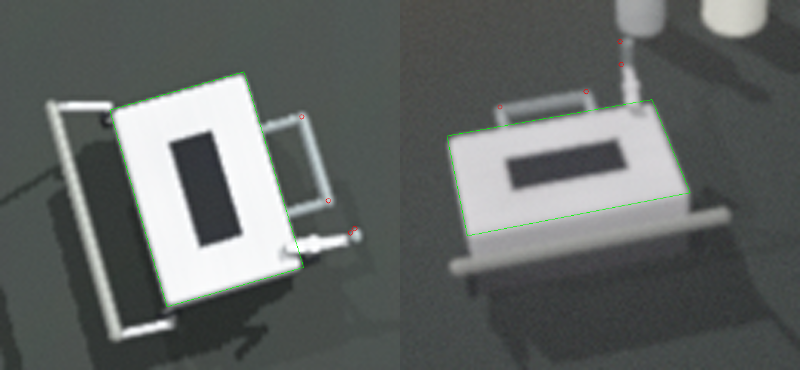

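The overlay fits the lid and handle well (within about 1 px); the peg may be about 2 mm off. Next I compute the approach.

```bash
cat >> h.py <<'E'
def shift(target,ydir=None):
    s=read_state(); R=np.array(s["tcp_rot"]); d=R.T@(np.array(target)-np.array(s["tcp_pos"]))*1000
    t=0
    if ydir is not None:
        v=R.T@np.array([*ydir,0]); t=np.degrees(np.arctan2(-v[0],v[1])); t=(t+90)%180-90
    return d.round(1),round(t,1)
E
python3 - <<'E'
from h import *
s=read_state();print(shift([.606,-.169,.20],[.875,-.485]),s["q"],s["force"])
E
```

```text
(array([ 474.7, -212.2,   31.3]), np.float64(-35.6)) [-6.56611162e+01  2.42428963e+01  9.33855068e+01  7.88062366e-05
  6.23723998e+01 -1.08871584e+00] [-0.97871461 -0.17666225  0.16047211]
```

```bash
python3 -m inch '60 50 -22 4 -7; 60 100 -44 7 -14; 60 150 -66 10 -21; 60 200 -89 13 -28; 60 250 -111 17 -35'; python3 - <<'E'
from h import *
s=read_state();print(shift([.606,-.169,.20],[.875,-.485]),s["q"])
E
```

```text
clock: 2.02
tcp_pos: [0.4476, -0.3555, 0.2145]
tcp_rot: [[0.49, 0.872, 0.001], [0.872, -0.49, -0.0], [-0.0, 0.001, -1.0]]
force: [-0.1, -0.1, 0.1]
width: 0.0512
gripper_force: 0.0
(array([240.2,  46.7,  14.5]), np.float64(-0.3)) [-3.96529312e+01  2.09398607e+01  1.01082316e+02 -2.47089867e-04
  5.79377078e+01 -1.03047864e+01]
```

```bash
python3 -m inch '60 54 11 0 0; 60 108 22 0 0; 60 162 33 0 0; 60 210 42 0 0; 60 240 47 0 0'; python3 - <<'E'
from h import *
im=capture("wrist"); cv2.imwrite("pics/w1.png",im[:,:,::-1])
for l in("peg","catch"): print(l,[(round(d["conf"],2),world("wrist",d["at"]).round(4)) for d in search_frame("wrist",l)[:3]])
p=np.load("pose.npy")
print(proj("wrist",toW(p,[[-.132,.09,.135],[-.132,.09,.104],[-.092,.09,.104],[-.123,.048,.082],[-.123,-.048,.082]])).round(1).tolist())
print(shift([.606,-.169,.11],[.875,-.485]))
E
```

```text
clock: 2.65
tcp_pos: [0.6072, -0.1693, 0.2143]
tcp_rot: [[0.492, 0.871, 0.0], [0.871, -0.492, 0.0], [0.0, 0.0, -1.0]]
force: [0.5, 0.3, -0.2]
width: 0.0511
gripper_force: 0.0
peg [(0.61, array([ 0.5942, -0.1355,  0.1076]))]
catch [(0.83, array([ 0.5901, -0.14  ,  0.1064]))]
[[317.8, 207.5], [317.7, 194.4], [280.7, 159.3], [346.0, 144.4], [437.9, 53.9]]
(array([  0.7,  -1. , 104.2]), np.float64(-0.4))
```

View pics/w1.png

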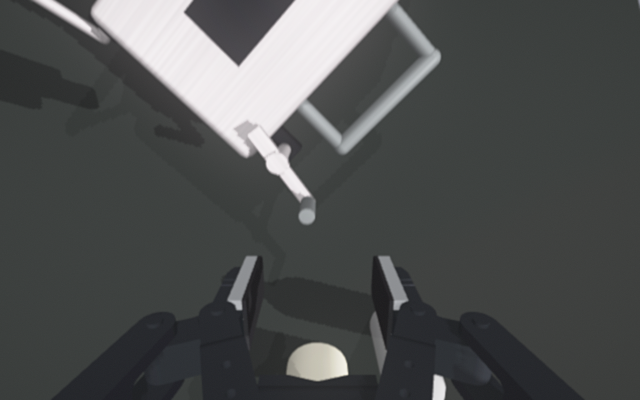

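The peg top is at (307,215) versus the predicted (318,207), so I'll back-project it. The handle matches.

```bash
cat >> h.py <<'E'
def back(cam,u,v,z):
    c=camera_params(cam); d=np.array(c["attitude"])@np.linalg.solve(np.array(c["camera_matrix"]),[u,v,1]); e=np.array(c["eye"]); return e+d*(z-e[2])/d[2]
E
python3 - <<'E'
from h import *
a=back("wrist",307,215,.135);b=back("wrist",277,160,.107);print(a,b,np.linalg.norm((a-b)[:2]))
print(shift([a[0],a[1],.11]))
E
```

```text
[ 0.59799385 -0.16924767  0.135     ] [ 0.59436505 -0.128295    0.107     ] 0.04111312673392858
(array([ -3.4,  -7.8, 104.2]), 0)
```

```bash
python3 -m inch '60 -3 -7 40 0; 60 -3 -7 80 0; 60 -3 -7 103 0; 60 -3 -7 103 0; 60 -3 -7 103 0' && python3 -m inch '0 0 0 0 0; 0 0 0 0 0; 0 0 0 0 0; 0 0 0 0 0; 0 0 0 0 0' 30
```

```text
clock: 3.42
tcp_pos: [0.5986, -0.1713, 0.1124]
tcp_rot: [[0.494, 0.869, 0.001], [0.869, -0.494, -0.0], [0.0, 0.001, -1.0]]
force: [-0.2, -0.5, -0.6]
width: 0.0512
gripper_force: 0.0
clock: 4.05
tcp_pos: [0.5986, -0.1705, 0.1122]
tcp_rot: [[0.493, 0.87, 0.001], [0.87, -0.493, -0.0], [0.0, 0.001, -1.0]]
force: [-2.0, 0.8, 6.9]
width: 0.0109
gripper_force: 29.4
```

```bash
python3 -m inch '0 -3 -6.5 0 0; 0 -4.5 -13 0 0; 0 -5.5 -20 0 0; 0 -5.5 -26.5 0 0; 0 -5.5 -26.5 0 0'; python3 -m inch '0 1 -7 0 0; 0 3.5 -13.5 0 0; 0 7 -19 0 0; 0 11 -24.5 0 0; 0 11.5 -25.5 0 0'; python3 -c "
from h import *
im=capture('wrist'); cv2.imwrite('pics/w2.png',im[:,:,::-1])"
```

```text
clock: 4.68
tcp_pos: [0.5733, -0.1646, 0.1125]
tcp_rot: [[0.494, 0.87, 0.003], [0.87, -0.494, -0.004], [-0.002, 0.004, -1.0]]
force: [-0.5, -10.7, 4.8]
width: 0.0109
gripper_force: 30.6
clock: 5.3
tcp_pos: [0.5577, -0.1397, 0.1123]
tcp_rot: [[0.493, 0.87, 0.004], [0.87, -0.493, -0.001], [0.001, 0.004, -1.0]]
force: [5.3, -3.4, 3.8]
width: 0.0108
gripper_force: 30.4
```

View pics/w2.png

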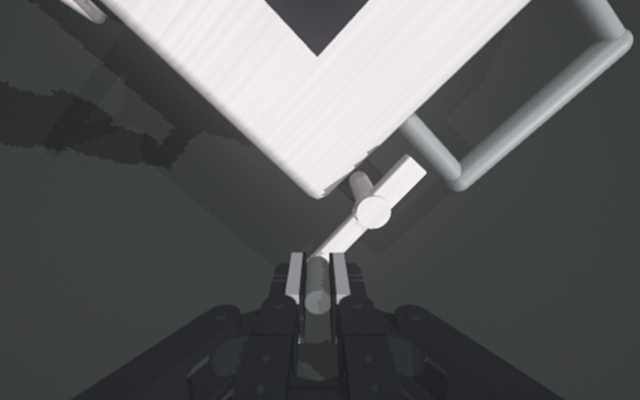

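The catch bar now lies parallel to the lid's front edge, with its head at (410,170) clear of the lid, so it is fully turned. I'll release and go to the handle.

```bash
python3 -m inch '50 0 0 0 0; 50 0 0 0 0; 50 0 0 -30 0; 50 0 0 -60 0; 50 0 0 -90 0'; python3 - <<'E'
from h import *
p=np.load("pose.npy"); h=toW(p,[-.123,0,.075])[0]; x=[np.cos(p[2]),np.sin(p[2])]
print(shift([h[0],h[1],.16],x))
E
```

```text
clock: 5.98
tcp_pos: [0.555, -0.1393, 0.2015]
tcp_rot: [[0.493, 0.87, -0.002], [0.87, -0.493, 0.001], [-0.001, -0.002, -1.0]]
force: [0.7, 0.2, 0.4]
width: 0.0425
gripper_force: 0.0
(array([ 71.3, 116.6,  41.1]), np.float64(44.5))
```

```bash
python3 -m inch '50 18 29 0 10; 50 36 58 0 20; 50 54 87 0 30; 50 71 117 0 40; 50 71 117 0 44.5'; python3 - <<'E'
from h import *
im=capture("wrist"); cv2.imwrite("pics/w3.png",im[:,:,::-1])
p=np.load("pose.npy"); h=toW(p,[-.123,0,.075])[0]; x=[np.cos(p[2]),np.sin(p[2])]
print(proj("wrist",toW(p,[[-.123,.048,.075],[-.123,-.048,.075],[-.075,-.11,.095],[-.092,.13,.135]])).round(1).tolist())
print(shift([h[0],h[1],.056],x))
E
```

```text
clock: 6.6
tcp_pos: [0.694, -0.1352, 0.2001]
tcp_rot: [[0.962, 0.272, -0.001], [0.272, -0.962, 0.0], [-0.001, -0.001, -1.0]]
force: [-0.9, -0.8, 0.4]
width: 0.0429
gripper_force: 0.0
[[316.4, 244.6], [315.8, 134.6], [244.2, 45.9], [277.4, 371.8]]
(array([ -0.9,  -0.6, 143.9]), np.float64(-0.3))
```

View pics/w3.png

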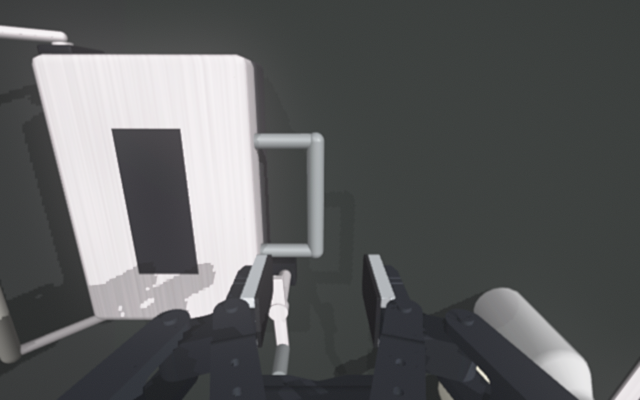

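The bar is centred between the pads (column 316, rows 138–251), matching the model. Descend and pinch.

```bash
python3 -m inch '50 -3 0 50 0; 50 -3 0 100 0; 50 -3 0 130 0; 50 -3 0 143 0; 50 -3 0 143 0' && python3 -m inch '0 0 0 0 0; 0 0 0 0 0; 0 0 0 0 0; 0 0 0 0 0; 0 0 0 0 0' 40
python3 - <<'E'
import numpy as np
r=np.hypot(198,20);f=np.arctan2(20,198)
for t in np.arange(0,121,5): a=np.radians(t)+f; print(t,round(r*np.cos(f)-r*np.cos(a),1),round(r*np.sin(a)-20,1),end=' | ')
E
```

```text
clock: 7.28
tcp_pos: [0.6892, -0.1363, 0.0576]
tcp_rot: [[0.961, 0.275, -0.002], [0.275, -0.961, 0.0], [-0.002, -0.001, -1.0]]
force: [0.3, 0.3, 0.3]
width: 0.0425
gripper_force: 0.0
clock: 7.9
tcp_pos: [0.6903, -0.1343, 0.0602]
tcp_rot: [[0.962, 0.274, 0.001], [0.274, -0.962, 0.002], [0.001, -0.002, -1.0]]
force: [-2.1, 9.4, 4.1]
width: 0.0121
gripper_force: 39.1
0 0.0 0.0 | 5 2.5 17.2 | 10 6.5 34.1 | 15 11.9 50.6 | 20 18.8 66.5 | 25 27.0 81.8 | 30 36.5 96.3 | 35 47.3 110.0 | 40 59.2 122.6 | 45 72.1 134.1 | 50 86.0 144.5 | 55 100.8 153.7 | 60 116.3 161.5 | 65 132.4 167.9 | 70 149.1 172.9 | 75 166.1 176.4 | 80 183.3 178.5 | 85 200.7 179.0 | 90 218.0 178.0 | 95 235.2 175.5 | 100 252.1 171.5 | 105 268.6 166.1 | 110 284.5 159.2 | 115 299.8 151.0 | 120 314.3 141.5 |
```

```bash
python3 -m inch '0 0 -3.5 -17 0; 0 0 -8 -34 0; 0 0 -13 -50.5 0; 0 0 -20 -66.5 0; 0 0 -28.5 -82 0'; python3 -m inch '0 0 -9.5 -14.5 0; 0 0 -20 -28 0; 0 0 -32 -41 0; 0 0 -45 -52 0; 0 0 -59 -62.5 0'
```

```text
clock: 8.52
tcp_pos: [0.6831, -0.1096, 0.1424]
tcp_rot: [[0.962, 0.274, 0.003], [0.274, -0.962, -0.002], [0.003, 0.002, -1.0]]
force: [5.7, -0.2, -5.6]
width: 0.0122
gripper_force: 38.9
clock: 9.15
tcp_pos: [0.668, -0.0554, 0.2072]
tcp_rot: [[0.962, 0.274, 0.007], [0.274, -0.962, -0.006], [0.005, 0.007, -1.0]]
force: [3.9, -11.4, 6.4]
width: 0.0121
gripper_force: 39.1
```

```bash
python3 -m inch '0 0 -13.5 -10 0; 0 0 -28.5 -19 0; 0 0 -44.5 -25.5 0; 0 0 -61 -30.5 0; 0 0 -78 -34 0'; cat > ang.py <<'E'
from h import *
s=read_state();p=np.load("pose.npy");a=p[2];c=np.array([np.cos(a),np.sin(a),0])
d=np.array(s["tcp_pos"])-[.6903,-.1343,.0602]; X=d@c; Z=d[2]
u,v=.198-X,.020+Z   # own -x from hinge, up
th=np.arctan2(v,u)-np.arctan2(20,198); F=np.array(s["force"]); f=np.array([F@c,F[2]]); g=np.arctan2(v,u)
print("th",round(th,4),np.degrees(th).round(2),"r",round(np.hypot(u,v),4),"Fin/out",round(f@[-np.cos(g),np.sin(g)],2),"Ftan",round(f@[np.sin(g),np.cos(g)],2),"clk",s["clock"])
E
python3 ang.py
```

```text
clock: 9.78
tcp_pos: [0.6465, 0.0209, 0.2417]
tcp_rot: [[0.962, 0.274, 0.007], [0.274, -0.962, -0.004], [0.006, 0.006, -1.0]]
force: [2.1, -8.1, 4.6]
width: 0.0121
gripper_force: 40.9
th 1.2896 73.89 r 0.2048 Fin/out 6.04 Ftan -7.38 clk 9.775
```

```bash
python3 -m inch '0 0 -6 -2 0; 0 0 -12 -3 0; 0 0 -18 -3.5 0; 0 0 -24 -4 0; 0 0 -24 -4 0'; python3 ang.py;  python3 -m inch '0 0 -3 0 0; 0 0 -6 0 0; 0 0 -9 0 0; 0 0 -9 0 0; 0 0 -9 0 0'; python3 ang.py
```

```text
clock: 10.4
tcp_pos: [0.6394, 0.0452, 0.2444]
tcp_rot: [[0.962, 0.275, 0.006], [0.275, -0.962, -0.001], [0.005, 0.003, -1.0]]
force: [2.3, -1.6, 6.5]
width: 0.0121
gripper_force: 41.7
th 1.4144 81.04 r 0.2046 Fin/out 6.57 Ftan -1.8 clk 10.4
clock: 11.02
tcp_pos: [0.637, 0.0536, 0.2444]
tcp_rot: [[0.962, 0.274, 0.006], [0.274, -0.962, -0.001], [0.005, 0.003, -1.0]]
force: [2.7, -3.0, 6.3]
width: 0.0124
gripper_force: 42.0
th 1.4569 83.47 r 0.2042 Fin/out 6.33 Ftan -3.59 clk 11.025
```

```bash
sed -i '$a import sys\nsys.exit(1 if f@[np.sin(g),np.cos(g)]<-6.5 else 0)' ang.py
m(){ tail -0; }
python3 -m inch '0 0 -2 0 0; 0 0 -4 0.2 0; 0 0 -4 0.2 0; 0 0 -4 0.2 0' >/dev/null; python3 ang.py &&
python3 -m inch '0 0 -2 0 0; 0 0 -4 0.3 0; 0 0 -4 0.3 0; 0 0 -4 0.3 0' >/dev/null; python3 ang.py &&
python3 -m inch '0 0 -2 0 0; 0 0 -4 0.5 0; 0 0 -4 0.5 0; 0 0 -4 0.5 0' >/dev/null; python3 ang.py
```

```text
th 1.4747 84.49 r 0.2042 Fin/out 6.74 Ftan -3.91 clk 11.525
th 1.4964 85.74 r 0.2039 Fin/out 7.23 Ftan -3.77 clk 12.025
th 1.5151 86.81 r 0.2039 Fin/out 8.42 Ftan -4.22 clk 12.525
```

```bash

python3 -m inch '0 0 -2 -0.5 0; 0 0 -4 -0.5 0; 0 0 -4 -0.5 0; 0 0 -4 -0.5 0' >/dev/null; python3 ang.py &&
python3 -m inch '0 0 -2 0 0; 0 0 -4 0 0; 0 0 -4 0 0; 0 0 -4 0 0' >/dev/null; python3 ang.py &&
python3 -m inch '0 0 -2 0 0; 0 0 -4 0.3 0; 0 0 -4 0.3 0; 0 0 -4 0.3 0' >/dev/null; python3 ang.py &&
python3 -m inch '0 0 -2 0 0; 0 0 -4 0.4 0; 0 0 -4 0.4 0; 0 0 -4 0.4 0' >/dev/null; python3 ang.py
```

```text
th 1.5359 88.0 r 0.2042 Fin/out 7.37 Ftan -4.07 clk 13.025
th 1.5549 89.09 r 0.2042 Fin/out 5.5 Ftan -4.62 clk 13.525
th 1.5759 90.29 r 0.2044 Fin/out 7.21 Ftan -2.54 clk 14.025
th 1.595 91.38 r 0.2044 Fin/out 6.48 Ftan -3.75 clk 14.525
```

```bash

python3 -m inch '0 0 -2 0.2 0; 0 0 -4 0.6 0; 0 0 -4 0.6 0; 0 0 -4 0.6 0' >/dev/null; python3 ang.py &&
python3 -m inch '0 0 -2 0.3 0; 0 0 -4 0.7 0; 0 0 -4 0.7 0; 0 0 -4 0.7 0' >/dev/null; python3 ang.py &&
python3 -m inch '0 0 -2 0.3 0; 0 0 -4 0.7 0; 0 0 -4 0.7 0; 0 0 -4 0.7 0' >/dev/null; python3 ang.py &&
python3 -m inch '0 0 -2 0.3 0; 0 0 -4 0.8 0; 0 0 -4 0.8 0; 0 0 -4 0.8 0' >/dev/null; python3 ang.py &&
python3 -m inch '0 0 -2 0.4 0; 0 0 -4 0.9 0; 0 0 -4 0.9 0; 0 0 -4 0.9 0' >/dev/null; python3 ang.py
```

```text
th 1.6173 92.66 r 0.204 Fin/out 6.47 Ftan -2.95 clk 15.025
th 1.6364 93.76 r 0.204 Fin/out 7.26 Ftan -3.42 clk 15.525
th 1.6585 95.02 r 0.2037 Fin/out 6.04 Ftan -3.23 clk 16.025
th 1.678 96.14 r 0.2037 Fin/out 6.86 Ftan -3.14 clk 16.525
th 1.6993 97.36 r 0.2034 Fin/out 5.37 Ftan -2.63 clk 17.025
```

```bash

python3 -m inch '0 0 -2 0.4 0; 0 0 -4 0.9 0; 0 0 -4 0.9 0; 0 0 -4 0.9 0' >/dev/null; python3 ang.py &&
python3 -m inch '0 0 -2 0.4 0; 0 0 -4 1 0; 0 0 -4 1 0; 0 0 -4 1 0' >/dev/null; python3 ang.py &&
python3 -m inch '0 0 -2 0.5 0; 0 0 -4 1.1 0; 0 0 -4 1.1 0; 0 0 -4 1.1 0' >/dev/null; python3 ang.py &&
python3 -m inch '0 0 -2 0.5 0; 0 0 -4 1.2 0; 0 0 -4 1.2 0; 0 0 -4 1.2 0' >/dev/null; python3 ang.py &&
python3 -m inch '0 0 -2 0.6 0; 0 0 -4 1.3 0; 0 0 -4 1.3 0; 0 0 -4 1.3 0' >/dev/null; python3 ang.py
```

```text
th 1.7198 98.54 r 0.2033 Fin/out 5.2 Ftan -2.62 clk 17.525
th 1.7388 99.62 r 0.2033 Fin/out 4.19 Ftan -4.78 clk 18.025
th 1.7568 100.66 r 0.2036 Fin/out 5.82 Ftan -5.51 clk 18.525
th 1.773 101.59 r 0.2035 Fin/out 6.34 Ftan -10.5 clk 19.025
th 1.773 101.59 r 0.2035 Fin/out 6.34 Ftan -10.5 clk 19.025
```

```bash
python3 -m inch '0 0 0 0 0; 0 0 0 0 0; 0 0 0 0 0; 0 0 0 0 0' >/dev/null; python3 ang.py
python3 - <<'E'
from h import *
im=capture("side");cv2.imwrite("pics/s4.png",cv2.resize(im[80:300,180:400],None,fx=2.6,fy=2.6,interpolation=cv2.INTER_CUBIC)[:,:,::-1])
E
for i in 1 2; do python3 -m inch '0 0 0 0 0' >/dev/null; python3 ang.py; done
```

```text
th 1.7729 101.58 r 0.2035 Fin/out 5.81 Ftan -10.11 clk 19.525
th 1.773 101.58 r 0.2035 Fin/out 6.43 Ftan -9.96 clk 19.7
th 1.773 101.59 r 0.2035 Fin/out 5.78 Ftan -9.81 clk 19.825
```

View pics/s4.png

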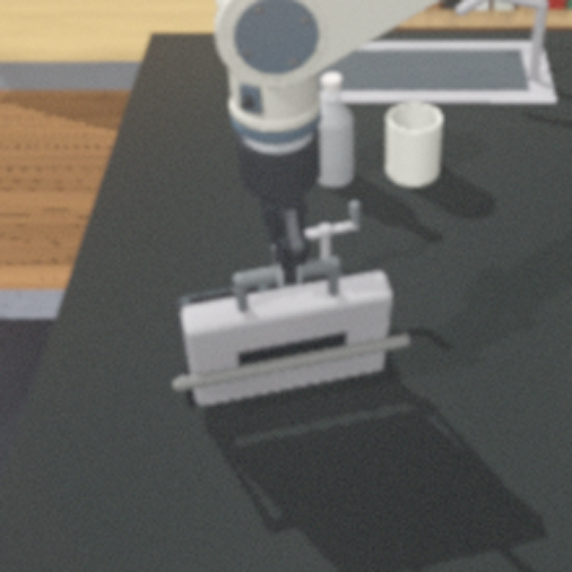

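The lid stands with its top face against the stop bar, and about 7 N above friction puts the push-in near 0.03 rad. It has been held for more than 1 s, so I'll release and retreat upwards.

```bash
python3 -m inch '50 0 0 0 0; 50 0 0 0 0; 50 0 0 0 0; 50 0 0 -25 0; 50 0 0 -50 0'; python3 -m inch '50 0 0 -50 0; 50 0 0 -100 0; 50 0 0 -120 0; 50 0 0 -120 0; 50 0 0 -120 0'
python3 - <<'E'
from h import *
im=capture("side");cv2.imwrite("pics/s5.png",cv2.resize(im[80:300,180:400],None,fx=2.6,fy=2.6,interpolation=cv2.INTER_CUBIC)[:,:,::-1])
E
```

```text
clock: 20.45
tcp_pos: [0.6171, 0.1162, 0.2815]
tcp_rot: [[0.962, 0.275, -0.002], [0.275, -0.962, -0.0], [-0.002, -0.0, -1.0]]
force: [0.6, 1.1, -0.3]
width: 0.0428
gripper_force: 0.0
clock: 21.08
tcp_pos: [0.6171, 0.116, 0.4]
tcp_rot: [[0.962, 0.275, -0.003], [0.275, -0.962, -0.0], [-0.003, -0.0, -1.0]]
force: [0.5, 0.2, -0.0]
width: 0.0429
gripper_force: 0.0
```

View pics/s5.png

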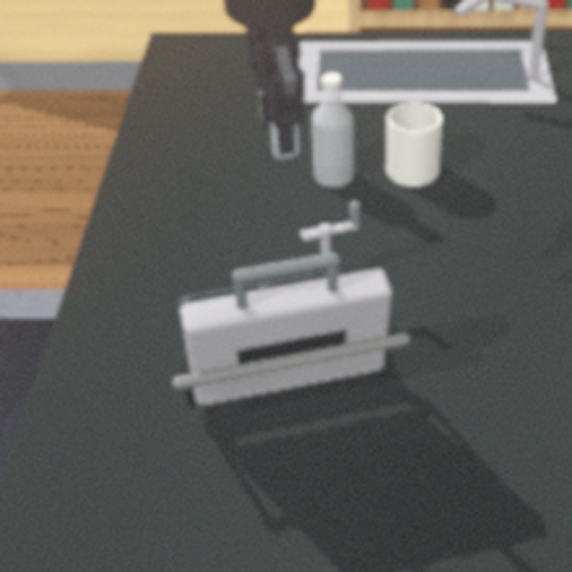

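The lid still stands against the stop bar (about (290,360)), the catch is aside (330,228), the bystanders are unmoved and the gripper is clear.

```bash
python3 -c "
from cell import *
print(job_done())"
```

```text
the job is handed in; nothing more can be done
None
```

I turned the catch fully aside, raised the lid and held it against its back stop (pushed in about 0.03 rad, estimated from the wrist force), then let go and left it standing open; I've handed the job in, but no verdict came back.

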